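# Hang the reel bracket on the slatted panel by the printers

### The arm

A 7-joint arm with a two-finger parallel gripper is mounted at the origin on the work surface. World frame = base frame: x ahead of the robot, y to its left, z up, the work surface at z = 0. Lengths are in m, angles in rad, forces in N, time in s.
With the tool pointing down it reaches from about 0.4 to 0.875 m from the base axis. Payload 4.4 kg.
Tool frame: the origin (TCP) lies midway between the tips of the shut fingers; the grasp point (between the pads) lies 19 mm behind it; z points along the fingers, y is the line along which they close (so a half turn about z gives the same grasp; the last joint's range is limited). The gripper opens to 85 mm and grips with 20 to 120 N. Pads are 22 mm wide; open, the fingers measure 114 mm over their backs; the gripper's body (76 mm by 85 mm) begins 54 mm behind the grasp point. The pads swing forward as they close: fully open they stand 13 mm farther back than shut.
Start: joints at [-1.261, 0.628, 0.038, 1.517, -0.027, 0.996, -0.02], TCP at [0.239, 0.605, 0.231] pointing down, gripper open.
Joint ranges: [-3.06, 3.06], [-0.37, 2.12], [-1.25, 1.32], [0.18, 2.47], [-1.1, 4.24], [0.23, 1.98], [-2.94, 2.94]. Speed limits (rad/s): [2.57, 2.57, 3.14, 3.14, 3.14, 3.14, 3.14].

### API

Orientations are given as a unit quaternion [x, y, z, w].
In Python, from station import robot gives the robot as it stands. The module is installed in compiled form; this text tells all that it offers.
- The arm moves only by the tool play_rows, never from a script. Its argument "plan" is a list of rows, each a list of 7 numbers: the turn, a rotation vector about the tool's x, y, z in degrees, then the shift along the tool's x, y, z in mm, then the finger opening in mm, from 0 to 85.4. A call has 1 to 12 rows; each row is the pose to reach, as a shift and turn from the pose commanded when the call began, along the tool's axes at that moment; what a row does not reach only later rows make up. A row lasts 1/8 s, in which the tool goes at most 62.5 mm and 10.7 degrees, less where a joint would pass 70% of its speed; a pose out of reach is approached as far as the arm can. A call with a gripper value outside its range is refused whole. The fingers move at their own pace and stop on an object; "squeeze" is the grip in N (left out, the last holds). Time passes only in rows, so rows that repeat a pose let the fingers close. It gives the time, the measured TCP pose, the force, the opening and the grip force at its end, in the units of the state.
- robot.sense(): the state, without advancing time (a new reading comes with each control period).
- robot.camera(name): name is "scene" or "side" or "wrist"; returns a dict with "color" (400x640x3 uint8, red, green, blue), "fx", "fy", "cx", "cy" (pixels), "world_from_camera" (4x4, takes a point from camera to world coordinates); the wrist camera has in their place "mount" (4x4, takes a point from camera to tool coordinates, whose origin is the TCP and whose axes are the flange's). Camera axes: x right, y down, z forward; pixel columns grow to the right and rows downward; lengths in m; the calibration is good to about 2 mm. A picture is of the moment at which its call begins: read the wrist's pose just before it. There is no depth.
- robot.job_done(): hands the job in; it is judged then, once.
The state is a dict: "time": time; "q": joint angles; "qvel": joint speeds; "joint_torque": joint torques, N m; "tcp_pos": TCP position; "tool_rot": TCP orientation; "ft_force": force on the tool from outside, world axes, zero at the start; "ft_torque": the same for the moment, N m; "opening": finger opening in m; "gripper_force": force on a finger pad.
Only numpy, scipy, OpenCV 4.12 (cv2) and the standard library are available. Lean on these libraries where they do the work, as an engineer would, in place of code of your own. Each camera call takes 0.05 s, during which the arm holds its last target. There are 200 camera calls.

### The job

Hang the yellow-barred reel bracket on the little slatted panel, centred under the blue tag: with the bar's nose tilted up, pass its steel lip through the top groove and up behind the top slat, then swing the nose down until the back plate lies against the slat below and the bracket hangs level on its own. Do not disturb the other things on the bench.

Things in the scene. Friction and masses are not known exactly. Their poses are not given: they have to be found in the camera images.
- bracket: Loose bracket, 0.28 kg. Origin: bottom middle of the back plate's back face; +x towards the panel when hung, -x out along the bar, z up. Steel plate 50 wide (y), x -4 to 0, z 0 to 66. Yellow bar 20 x 20 mm, z 12 to 32, out to x -144, then a black disc 44 in diameter, 6 thick. Mass centre 62 mm out from the origin. Starts upright on the bench (z 0), bar level, on plate edge and disc.
- bracket_seat (a point): Point of the bracket at x 0, y 0, z 62 mm, axes as the bracket: where the underside of the hooked lip's tongue meets the plate's back face. The tongue is 50 wide, 4 thick, runs from here 19 mm along +x, and carries the upright flange.
- bracket_lip (a point): Point of the bracket at x 17, y 0, z 104 mm, axes as the bracket: middle of the top edge of the lip's upright flange, which is 50 wide, 4 thick (x 15 to 19) and rises from z 62 to 104, so 42 mm over the tongue's underside. Between plate and flange is a 15 mm space, open upwards.
- slat_panel: Fixed wooden panel, 340 wide, 250 high. Origin: middle of the slats' front face, bench level; +x into the panel, y along the slats, z up. Slats 10 thick (x 0 to 10) at z 15-55, 88-170, 204-250; top groove z 170 to 204 (34 mm), open through to the back. End posts |y| 137 to 167, x 10 to 40, full height. End feet |y| 135 to 169, 15 high, x -45 to 105.
- tag: Blue clip over the top slat, fixed, 50 wide, at a different place along the slat each time. Its origin is the target point below it. Its front plate lies on the slat's face from 46 to 83 mm above that point and is 4 mm thick; a fold covers the slat's top edge.
- target (a point): Point centred under the blue tag: slats' front face, at the top edge of the middle slat, 170 mm above the bench. Axes as the panel's. When the bracket hangs home bracket_seat lies here and the axes agree, apart from a nose droop of about 0.05 rad from the slack (15 mm space on a 10 mm slat).
- spool: Bystander: loose orange reel with black flanges, lying flat, diameter 160, 60 high; origin at the centre of its underside.
- cartridge: Bystander: loose black material cartridge with blue labels, 180 x 100 x 50 mm (x, y, z); origin at the centre of its underside.
- scraper: Bystander: loose print scraper (a flat spatula), 200 mm long, lying flat; origin near the middle of its underside, handle to its -x.
There are look-alikes about, which are no part of the job. Of the things that look like the bracket, the middle-sized one is meant.

How it is judged:
By the outcome, as a careful person would: the job done as asked, in the order asked, and still so for the second after the job is handed in, with the robot touching nothing.
It also fails if it takes over 53 s, if anything falls off the work surface, if the arm or the gripper's body presses on something with over 40 N, if the wrist force passes 120 N, or if a joint passes its speed limit or range.

## Working session

There is one attempt and no reset: what is moved stays moved. The work goes in short steps, Python scripts to look and compute and a tool call to move; the robot and the scene stay as the last step left them, time stands still between calls to the robot, and variables do not carry over. Pictures are saved under pics/ and viewed, at most 10 in all, crops included, and the job is handed in when it is done.

Besides the shell and the picture viewer there is one more tool, called after ">>>" by a JSON object that holds its "method" and its "body", one argument or row to a line. play_rows: Moves the arm, as the interface text tells. Its arguments: {"type":"object","properties":{"plan":{"type":"array"},"squeeze":{"type":"number"}},"required":["plan"]}

```bash
mkdir -p pics; cat > h.py <<'E'
from station import robot
import numpy as np, cv2
from scipy.spatial.transform import Rotation as R
def snap(n,f):
    c=robot.camera(n); np.savez('pics/'+f+'.npz',**{k:v for k,v in c.items()}); cv2.imwrite('pics/'+f+'.png',c['color'][:,:,::-1]); return c
def ray(c,u,v,T=None):
    T=np.array(c['world_from_camera']) if T is None else T
    d=T[:3,:3]@np.array([(u-c['cx'])/c['fx'],(v-c['cy'])/c['fy'],1]); return T[:3,3],d
def atz(c,u,v,z,T=None):
    o,d=ray(c,u,v,T); return o+d*(z-o[2])/d[2]
def proj(c,p,T=None):
    T=np.array(c['world_from_camera']) if T is None else T
    q=(np.atleast_2d(p)-T[:3,3])@T[:3,:3]; return np.c_[q[:,0]/q[:,2]*c['fx']+c['cx'],q[:,1]/q[:,2]*c['fy']+c['cy']]
def tri(c1,p1,c2,p2):
    o1,d1=ray(c1,*p1);o2,d2=ray(c2,*p2);d1/=np.linalg.norm(d1);d2/=np.linalg.norm(d2)
    s=np.linalg.lstsq(np.c_[d1,-d2],o2-o1,rcond=None)[0];a=o1+s[0]*d1;b=o2+s[1]*d2
    return (a+b)/2,np.linalg.norm(a-b)
E
python3 - <<'E'
from h import *
s=robot.sense(); print(s)
a=snap('scene','scene0');b=snap('side','side0')
for c in(a,b):print(c['fx'],c['world_from_camera'])
E
```

```text
{'time': 0.0, 'q': array([-1.26082935,  0.62931754,  0.03848321,  1.51835052, -0.02702012,
        0.99630271, -0.02001753]), 'qvel': array([-3.46272092e-04, -2.34756806e-04, -1.33023055e-03,  2.16503458e-04,
       -1.75409577e-03, -4.52561427e-05, -6.72771675e-04]), 'joint_torque': array([ 3.94287918e-04, -5.63410378e+01,  1.22645214e+00, -1.93439037e+01,
        1.10188918e-02,  1.06129205e-02,  1.55254710e-06]), 'tcp_pos': array([0.23830526, 0.60408042, 0.23041396]), 'tool_rot': array([ 1.86810156e-01,  9.82395593e-01, -9.15831290e-04, -1.58810764e-04]), 'ft_force': array([-0.62042376,  0.36763168, -0.03933397]), 'ft_torque': array([-0.04487839, -0.05761598, -0.01291835]), 'gripper_force': 0.0, 'opening': 0.08508726586596072}
428.9081449954338 [[ 0.16770241  0.83621822 -0.52212546  1.28526931]
 [ 0.98577025 -0.14843427  0.07889408 -0.17199373]
 [-0.01152864 -0.52792647 -0.84921183  1.34051854]
 [ 0.          0.          0.          1.        ]]
487.13372881508116 [[ 0.99864028 -0.0409817   0.03221929  0.44572128]
 [-0.05205282 -0.75018747  0.65917316 -1.47259041]
 [-0.00284353 -0.65995398 -0.75130064  1.75775626]
 [ 0.          0.          0.          1.        ]]
```

View pics/scene0.png

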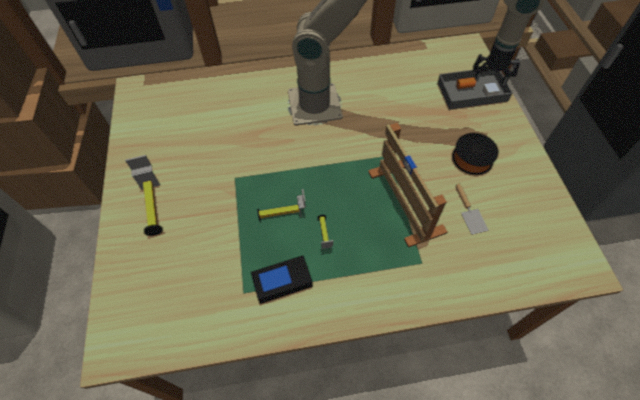

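View pics/side0.png

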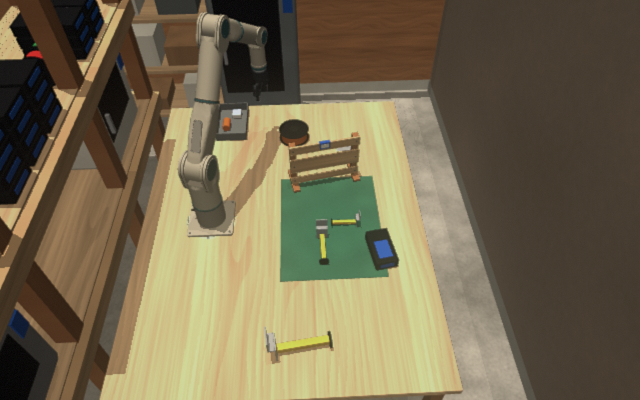

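Candidates (scene image): big one at (150,205), medium at (282,210), small at (324,232). The middle-sized one at (282,210) should be meant; I'll confirm that in enlarged crops.

```bash
python3 - <<'E'
from h import *
a=cv2.imread('pics/scene0.png');b=cv2.imread('pics/side0.png')
A=cv2.resize(a[120:260,245:455],None,fx=3.8,fy=3.8,interpolation=cv2.INTER_CUBIC)
B=cv2.resize(b[125:275,275:405],None,fx=4,fy=4,interpolation=cv2.INTER_CUBIC)
cv2.imwrite('pics/ca.png',A);cv2.imwrite('pics/cb.png',B)
E
```

```text
(no output)
```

View pics/ca.png

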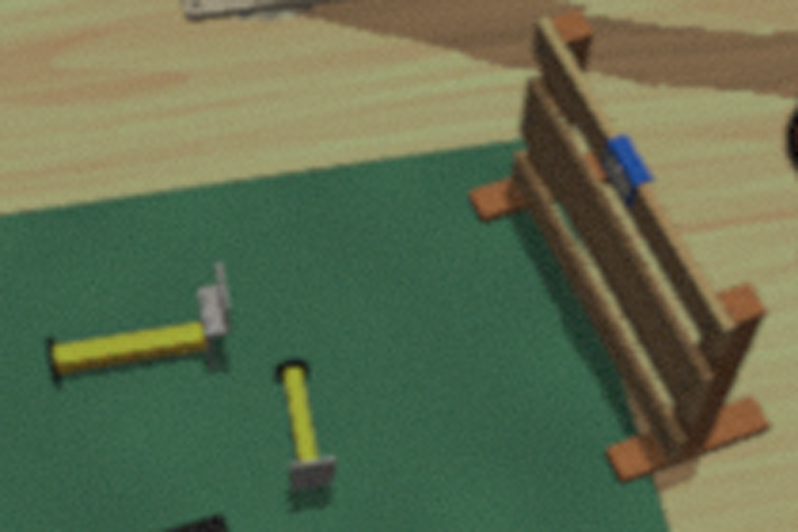

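View pics/cb.png

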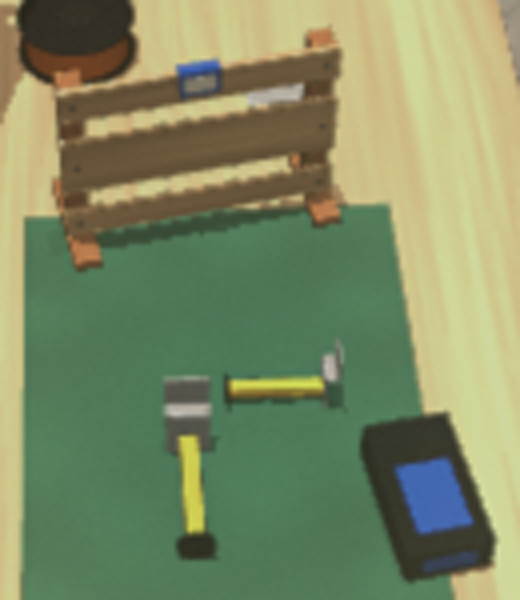

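The crops show the medium bracket in scene at about (282,210): a yellow bar with its disc at (259,214) and plate and lip at (302,203). In the side image it is about (323,240). It is clearly bigger than the small one at (324,232) and smaller than the one at (150,205). The blue tag is on the top slat at about (410,163) in scene and (325,144) in side.

```bash
cat > fit.py <<'E'
from h import *
from scipy.optimize import least_squares
a=dict(np.load('pics/scene0.npz'));b=dict(np.load('pics/side0.npz'))
A=lambda u,v:(a,(u/3.8+245-.4,v/3.8+120-.4)); B=lambda u,v:(b,(u/4+275-.4,v/4+125-.4))
br=[((-147,0,22),A(54,359)),((19,25,104),A(217,263)),((19,-25,104),A(228,308)),((-4,10,32),A(203,323)),((-4,-10,32),A(208,348)),((-144,10,32),A(54,346)),
((19,25,104),B(165,377)),((19,-25,104),B(211,377)),((-4,10,32),B(180,437)),((-4,-10,32),B(203,437)),((-147,0,22),B(196,546)),((-4,25,66),B(165,417)),((-4,-25,66),B(211,417))]
pn=[((0,170,250),B(56,95)),((0,-170,250),B(340,52)),((0,170,88),B(65,186)),((0,-170,88),B(335,127)),((-45,169,0),B(76,268)),((-45,-135,0),B(315,224)),((-45,-169,0),B(340,222)),
((-45,169,15),A(471,194)),((-45,-169,15),A(608,453)),((-45,-169,0),A(620,481)),((0,170,250),A(540,20)),((0,-170,204),A(722,345))]
def T(p,q):
    q=np.array(q)/1e3;c,s=np.cos(p[2]),np.sin(p[2]);return np.array([p[0]+c*q[0]-s*q[1],p[1]+s*q[0]+c*q[1],q[2]])
def fit(C,p0):
    f=lambda p:np.concatenate([proj(c,T(p,q))[0]-uv for q,(c,uv) in C])
    r=least_squares(f,p0,loss='soft_l1',f_scale=1.);print(r.x,np.degrees(r.x[2]));print(np.round(r.fun.reshape(-1,2),1).tolist());return r.x
if __name__=='__main__':
    pb=fit(br,[.45,0,1.57]);pp=fit(pn,[.45,.25,1.5])
    for (u,v),z in [((185,95),.216),((221,91),.216),((180,68),.253),((220,62),.253)]:
        # intersect with front plane x=-4
        c,uv=B(u,v);o,d=ray(c,*uv);n=np.array([np.cos(pp[2]),np.sin(pp[2]),0]);s=(n@(np.array([pp[0],pp[1],0])-o)-.004)/(n@d);P=o+s*d
        print(P,'along y:',(-np.sin(pp[2])*(P[0]-pp[0])+np.cos(pp[2])*(P[1]-pp[1])),z)
    c,uv=A(628,167);print(atz(c,*uv,.255))
E
python3 fit.py
```

```text
[ 0.50851005 -0.13637617  1.57115648] 90.02063553356366
[[-0.5, 0.4], [0.9, 0.3], [0.2, 0.7], [-0.2, -0.1], [-0.7, -1.9], [-0.3, -0.2], [0.1, 0.5], [-0.1, 0.0], [0.1, -0.4], [-1.2, -0.6], [0.1, 0.0], [0.4, -0.0], [0.2, -0.5]]
[0.53938656 0.2225542  1.76464132] 101.10649981605995
[[-0.3, -0.2], [-0.0, -1.6], [-0.7, 2.1], [-0.5, 4.7], [-0.4, 0.5], [-0.6, 0.5], [-0.3, -0.2], [0.2, -1.2], [4.9, 6.5], [1.1, 1.0], [0.0, -0.6], [-1.5, 3.4]]
[0.52243977 0.21515103 0.21826538] along y: 0.018055489043073202 0.216
[0.56503856 0.2235136  0.21481117] along y: -0.025356371225856662 0.216
[0.51685374 0.21405444 0.26124872] along y: 0.02374813962499707 0.253
[0.56346677 0.22320504 0.26003938] along y: -0.023754576120777214 0.253
[0.54616243 0.2194093  0.255     ]
```

```bash
cat > path.py <<'E'
import numpy as np, heapq
def box(x0,x1,z0,z1,s=1.5):
    xs=np.linspace(x0,x1,max(2,int((x1-x0)/s)+1));zs=np.linspace(z0,z1,max(2,int((z1-z0)/s)+1));return np.array([(x,z) for x in xs for z in zs])
pts=np.r_[box(-4,0,0,66),box(0,19,62,66),box(15,19,62,104),box(-144,-4,12,32,4)]-[0,62]
def sd(p,r):
    dx=np.maximum(r[0]-p[...,0],p[...,0]-r[1]);dz=np.maximum(r[2]-p[...,1],p[...,1]-r[3])
    return np.where((dx>0)&(dz>0),np.hypot(dx,dz),np.maximum(dx,dz))
slats=[(0,10,-82,0),(0,10,34,80),(-4,0,46,83)]  # z rel 170
def clear(x,z,t):
    c,s=np.cos(t),np.sin(t);q=np.c_[pts[:,0]*c+pts[:,1]*s+x,-pts[:,0]*s+pts[:,1]*c+z]
    return min(sd(q,r).min() for r in slats)
if __name__=='__main__':
    X=np.arange(-90,13,1.5);Z=np.arange(-70,40,1.5);Th=np.radians(np.arange(0,66,3))
    C=np.array([[[clear(x,z,t) for t in Th] for z in Z] for x in X])
    i0=(np.argmin(abs(X+1.5)),np.argmin(abs(Z-1.5)),0);print(C[i0])
    best={};pq=[(-C[i0],0,i0,None)];par={}
    while pq:
        c,n,i,p=heapq.heappop(pq)
        if i in par: continue
        par[i]=(p,-c)
        if X[i[0]]<-85: break
        for d in np.ndindex(3,3,3):
            j=tuple(np.array(i)+np.array(d)-1)
            if all(0<=j[k]<C.shape[k] for k in range(3)) and j not in par and C[j]>0: heapq.heappush(pq,(max(c,-C[j]),n+1,j,i))
    print('bottleneck',par[i][1]);k=0
    while i: 
        if k%2==0 or 1: print((X[i[0]],Z[i[1]],round(np.degrees(Th[i[2]])),round(C[i],1)),end=' ')
        i=par[i][0]
E
python3 path.py
```

```text
1.5
bottleneck 1.5
(np.float64(-85.5), np.float64(-58.0), 0, np.float64(66.5)) (np.float64(-84.0), np.float64(-56.5), 0, np.float64(65.0)) (np.float64(-82.5), np.float64(-55.0), 0, np.float64(63.5)) (np.float64(-81.0), np.float64(-53.5), 0, np.float64(62.0)) (np.float64(-79.5), np.float64(-52.0), 0, np.float64(60.5)) (np.float64(-78.0), np.float64(-50.5), 0, np.float64(59.0)) (np.float64(-76.5), np.float64(-49.0), 0, np.float64(57.5)) (np.float64(-75.0), np.float64(-47.5), 0, np.float64(56.0)) (np.float64(-73.5), np.float64(-46.0), 0, np.float64(54.5)) (np.float64(-72.0), np.float64(-44.5), 0, np.float64(53.0)) (np.float64(-70.5), np.float64(-43.0), 0, np.float64(51.5)) (np.float64(-69.0), np.float64(-41.5), 0, np.float64(50.0)) (np.float64(-67.5), np.float64(-40.0), 0, np.float64(48.5)) (np.float64(-66.0), np.float64(-38.5), 0, np.float64(47.0)) (np.float64(-64.5), np.float64(-37.0), 0, np.float64(45.5)) (np.float64(-63.0), np.float64(-35.5), 0, np.float64(44.0)) (np.float64(-61.5), np.float64(-34.0), 0, np.float64(42.5)) (np.float64(-60.0), np.float64(-32.5), 0, np.float64(41.0)) (
[... 1586 characters left out ...]
.float64(1.9)) (np.float64(-18.0), np.float64(9.5), 30, np.float64(1.5)) (np.float64(-16.5), np.float64(11.0), 27, np.float64(1.9)) (np.float64(-15.0), np.float64(9.5), 24, np.float64(1.8)) (np.float64(-13.5), np.float64(9.5), 21, np.float64(1.9)) (np.float64(-12.0), np.float64(8.0), 18, np.float64(2.1)) (np.float64(-10.5), np.float64(6.5), 15, np.float64(1.6)) (np.float64(-9.0), np.float64(6.5), 12, np.float64(2.2)) (np.float64(-7.5), np.float64(5.0), 9, np.float64(2.3)) (np.float64(-6.0), np.float64(3.5), 6, np.float64(1.8)) (np.float64(-4.5), np.float64(3.5), 3, np.float64(2.1)) (np.float64(-3.0), np.float64(2.0), 0, np.float64(2.0)) (np.float64(-1.5), np.float64(2.0), 0, np.float64(1.5))
```

```bash
cat >> h.py <<'E'
def tool(yaw,tilt):
    # bracket +x heading `yaw` (deg); tool leans back by `tilt` deg (z_tool points down and along +x_b)
    c,s=np.cos(np.radians(tilt)),np.sin(np.radians(tilt));y=np.radians(yaw);h=np.array([np.cos(y),np.sin(y),0]);k=np.array([0,0,1.])
    z=s*h-c*k; yy=np.array([np.sin(y),-np.cos(y),0]); return np.c_[np.cross(yy,z),yy,z]
def rows(targets):
    s=robot.sense();R0=R.from_quat(s['tool_rot']).as_matrix();p0=s['tcp_pos']
    print('t',round(s['time'],2),'p',np.round(p0,4),'f',np.round(s['ft_force'],1),'open',round(s['opening'],4),'q',np.round(s['q'],2))
    for Rt,p in targets:
        print(np.round(R.from_matrix(R0.T@Rt).as_rotvec(degrees=True),1).tolist(),np.round(R0.T@(np.array(p)-p0)*1e3,1).tolist())
E
python3 - <<'E'
from h import *
Rt=tool(90,25);rows([(Rt,[.33,.52,.42]),(Rt,[.5,.15,.45]),(Rt,[.5,-.24,.32])])
E
```

```text
t 0.1 p [0.2383 0.6041 0.2305] f [ 0.1 -0.6 -0.5] open 0.0854 q [-1.26  0.63  0.04  1.52 -0.03  1.   -0.02]
[-15.0, 22.0, 67.3] [-116.1, -44.9, -189.5]
[-15.0, 22.0, 67.3] [-410.1, -326.8, -219.0]
[-15.0, 22.0, 67.3] [-553.2, -689.3, -88.3]
```

>>> {"method": "play_rows", "body": {
  "plan": [
    [0, 0, 10, -20, -10, -60, 85],
    [0, 0, 20, -50, -20, -120, 85],
    [0, 0, 30, -116, -45, -190, 85],
    [0, 0, 40, -160, -90, -200, 85],
    [-10, 15, 50, -210, -140, -210, 85],
    [-15, 22, 67, -260, -185, -219, 85],
    [-15, 22, 67, -310, -230, -219, 85],
    [-15, 22, 67, -360, -280, -219, 85],
    [-15, 22, 67, -410, -327, -219, 85],
    [-15, 22, 67, -430, -380, -200, 85],
    [-15, 22, 67, -450, -430, -180, 85],
    [-15, 22, 67, -470, -480, -165, 85]
  ]
}}

```text
time: 1.6
tcp_pos: [0.4966, 0.0303, 0.4081]
tool_rot: [0.688, 0.692, 0.154, -0.154]
ft_force: [0.4, 0.0, 0.1]
opening: 0.0849
gripper_force: 0.0
```

```bash
python3 - <<'E'
from h import *
Rt=tool(90,25);rows([(Rt,[.5,-.24,.30])])
E
```

```text
t 1.6 p [0.4966 0.0303 0.4081] f [0.4 0.  0.1] open 0.0849 q [-0.21  0.32  0.54  1.69 -0.59  1.37  0.5 ]
[-0.0, -0.1, 0.3] [-290.6, 1.8, -16.8]
```

>>> {"method": "play_rows", "body": {
  "plan": [
    [0, 0, 0, -60, 0, -3, 85],
    [0, 0, 0, -120, 1, -7, 85],
    [0, 0, 0, -180, 2, -10, 85],
    [0, 0, 0, -240, 2, -13, 85],
    [0, 0, 0, -290, 2, -17, 85],
    [0, 0, 0, -290, 2, -17, 85]
  ]
}}

```text
time: 2.35
tcp_pos: [0.4983, -0.2416, 0.2986]
tool_rot: [0.691, 0.69, 0.152, -0.154]
ft_force: [0.3, 1.1, -0.7]
opening: 0.0852
gripper_force: 0.0
```

```bash
cat >> h.py <<'E'
def wsnap(f):
    s=robot.sense();M=np.eye(4);M[:3,:3]=R.from_quat(s['tool_rot']).as_matrix();M[:3,3]=s['tcp_pos']
    c=robot.camera('wrist');c['world_from_camera']=M@np.array(c['mount']);np.savez('pics/'+f+'.npz',**c);cv2.imwrite('pics/'+f+'.png',c['color'][:,:,::-1]);return c
E
python3 - <<'E'
from h import *
c=wsnap('w1');rows([]);
from fit import T
pb=[0.5085,-0.1364,1.5712];pp=[.5394,.2226,1.7646]
print(proj(c,[T(pb,q) for q in [(-4,25,66),(-4,-25,66),(-70,0,32),(19,25,104),(19,-25,104),(-144,10,32)]]).round());print(proj(c,[T(pp,q) for q in [(0,170,250),(0,-170,250),(0,0,170)]]).round())
E
```

```text
t 2.4 p [ 0.4993 -0.239   0.2997] f [-0.1  0.1  0.8] open 0.0851 q [ 0.28  0.63  0.57  1.54 -0.62  1.45  1.02]
[[312. 166.]
 [347. 166.]
 [329. 213.]
 [311. 142.]
 [349. 142.]
 [322. 263.]]
[[ 185. -230.]
 [ 542. -289.]
 [ 355. -147.]]
```

View pics/w1.png

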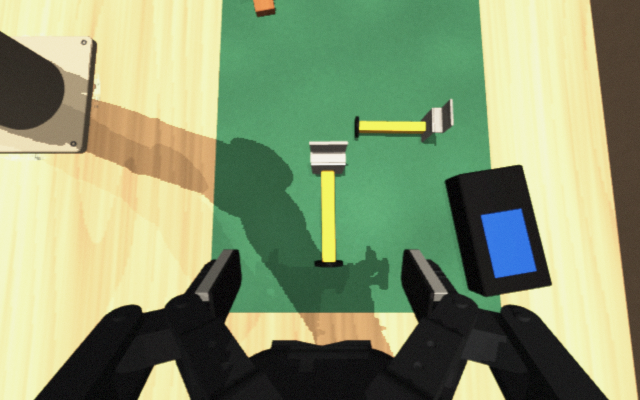

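The wrist view agrees with the model to about a pixel: bar (328,170) to disc (329,263), plate top at (311–348,166). Now I'll go and grasp it.

```bash
python3 - <<'E'
from h import *
Rt=tool(90,25);g=np.array([.5085,-.2064,.026])+.019*Rt[:,2];rows([(Rt,g-.1*Rt[:,2]),(Rt,g)])
E
```

```text
t 2.4 p [ 0.4993 -0.239   0.2997] f [-0.1  0.1  0.8] open 0.0851 q [ 0.28  0.63  0.57  1.54 -0.62  1.45  1.02]
[-0.1, -0.1, 0.1] [-86.6, 9.4, 180.6]
[-0.1, -0.1, 0.1] [-86.8, 9.6, 280.6]
```

>>> {"method": "play_rows", "body": {
  "plan": [
    [0, 0, 0, -25, 3, 50, 85],
    [0, 0, 0, -50, 6, 100, 85],
    [0, 0, 0, -75, 9, 150, 85],
    [0, 0, 0, -87, 9.5, 200, 85],
    [0, 0, 0, -87, 9.5, 240, 85],
    [0, 0, 0, -87, 9.5, 265, 85],
    [0, 0, 0, -87, 9.5, 280, 85],
    [0, 0, 0, -87, 9.5, 280, 85]
  ]
}}

```text
time: 3.4
tcp_pos: [0.5101, -0.1962, 0.0106]
tool_rot: [0.688, 0.693, 0.154, -0.154]
ft_force: [0.3, -0.7, 0.2]
opening: 0.0849
gripper_force: 0.0
```

>>> {"method": "play_rows", "body": {
  "plan": [
    [0, 0, 0, 0, 0, 0, 40],
    [0, 0, 0, 0, 0, 0, 20],
    [0, 0, 0, 0, 0, 0, 5],
    [0, 0, 0, 0, 0, 0, 5],
    [0, 0, 0, 0, 0, 0, 5],
    [0, 0, 0, 0, 0, 0, 5]
  ],
  "squeeze": 80
}}

```text
time: 4.15
tcp_pos: [0.5099, -0.1982, 0.0112]
tool_rot: [0.688, 0.692, 0.154, -0.153]
ft_force: [-1.5, -1.1, 6.1]
opening: 0.0185
gripper_force: 79.3
```

```bash
python3 - <<'E'
from h import *
rows([]);print(robot.sense()['tool_rot'])
E
```

```text
t 4.15 p [ 0.5099 -0.1982  0.0112] f [-1.5 -1.1  6.1] open 0.0185 q [ 0.32  0.97  0.4   1.76 -0.89  0.95  1.31]
[ 0.68833216  0.69211586  0.15391484 -0.15324716]
```

```bash
python3 - <<'E'
from h import *
rows([(tool(90,25),[.51,-.198,.12]),(tool(101,55),[.53,-.14,.33])])
E
```

```text
t 4.15 p [ 0.5099 -0.1982  0.0112] f [-1.5 -1.1  6.1] open 0.0185 q [ 0.32  0.97  0.4   1.76 -0.89  0.95  1.31]
[-0.0, -0.1, 0.3] [46.3, 0.3, -98.4]
[7.1, 29.8, -8.2] [187.7, 21.0, -264.0]
```

>>> {"method": "play_rows", "body": {
  "plan": [
    [0, 0, 0, 10, 0, -20, 5],
    [0, 0, 0, 30, 0, -60, 5],
    [0, 0, 0, 46, 0, -98, 5],
    [2, 6, -2, 75, 5, -135, 5],
    [4, 14, -4, 105, 10, -175, 5],
    [6, 22, -6, 140, 15, -215, 5],
    [7, 30, -8, 170, 20, -245, 5],
    [7, 30, -8, 188, 21, -264, 5],
    [7, 30, -8, 188, 21, -264, 5],
    [7, 30, -8, 188, 21, -264, 5]
  ]
}}

```text
time: 5.4
tcp_pos: [0.5296, -0.139, 0.3293]
tool_rot: [0.566, 0.683, 0.294, -0.357]
ft_force: [0.8, -0.1, -3.6]
opening: 0.0186
gripper_force: 78.8
```

```bash
python3 - <<'E'
from h import *
from fit import T
c=wsnap('w2');rows([]);
pp=[.5394,.2226,1.7646]
print(proj(c,[T(pp,q) for q in [(0,170,250),(0,-170,250),(0,0,170),(-4,25,216),(-4,-25,216)]]).round());
E
```

```text
t 5.45 p [ 0.5296 -0.139   0.329 ] f [ 0.   0.1 -3.5] open 0.0187 q [ 0.42  0.81  0.33  1.35 -0.77  1.87  1.05]
[[262.  64.]
 [482.  62.]
 [365. 107.]
 [354.  85.]
 [384.  84.]]
```

View pics/w2.png

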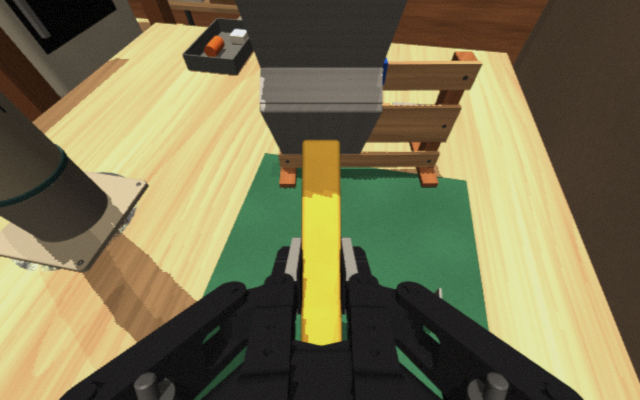

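The view shows the gripped bracket with its plate and flange covering u 240–405. The panel's right part is visible, and the tag's right edge is at (388,70). I'll sidestep for a clear view of the tag.

```bash
python3 - <<'E'
from h import *
rows([(tool(109,54),[.44,-.14,.33])])
E
```

```text
t 5.45 p [ 0.5296 -0.139   0.329 ] f [ 0.   0.1 -3.5] open 0.0187 q [ 0.42  0.81  0.33  1.35 -0.77  1.87  1.05]
[6.6, -1.1, -4.9] [9.6, -88.2, 12.6]
```

>>> {"method": "play_rows", "body": {
  "plan": [
    [2, 0, -2, 3, -30, 4, 5],
    [4, 0, -4, 6, -60, 8, 5],
    [6.6, -1, -5, 10, -88, 13, 5],
    [6.6, -1, -5, 10, -88, 13, 5],
    [6.6, -1, -5, 10, -88, 13, 5]
  ]
}}

```text
time: 6.08
tcp_pos: [0.441, -0.1395, 0.3301]
tool_rot: [0.516, 0.725, 0.265, -0.37]
ft_force: [0.6, -0.2, -3.1]
opening: 0.0183
gripper_force: 79.0
```

```bash
python3 - <<'E'
from h import *
from fit import T
c=wsnap('w3');rows([]);
pp=[.5394,.2226,1.7646]
print(proj(c,[T(pp,q) for q in [(0,170,250),(0,-170,250),(0,0,170),(-4,25,216),(-4,-25,216)]]).round());
i=cv2.imread('pics/w3.png')[0:180,240:640];cv2.imwrite('pics/w3c.png',cv2.resize(i,None,fx=2,fy=2,interpolation=cv2.INTER_CUBIC))
E
```

```text
t 6.12 p [ 0.441  -0.1396  0.33  ] f [ 1.2  0.9 -3. ] open 0.0187 q [ 0.43  0.73  0.33  1.5  -0.61  1.84  1.23]
[[350.  67.]
 [593.  86.]
 [447. 120.]
 [442.  97.]
 [475.  99.]]
```

View pics/w3c.png

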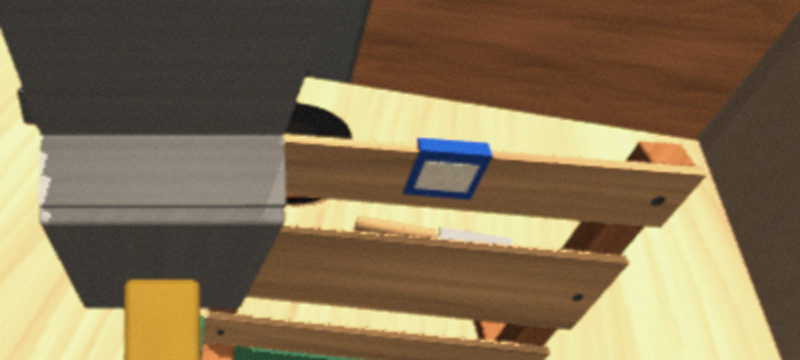

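The crop shows the tag's front plate lower corners at full-image (442,96.5) and (475,99.5), within 1 px of prediction. The slat ends and the bracket's plate and tongue edges are also clear, so I'll refit both.

```bash
cat > fit2.py <<'E'
from fit import *
w=dict(np.load('pics/w3.npz'));W=lambda u,v:(w,(u/2+240-.25,v/2-.25))
C=[((0,-170,250),W(704,176)),((0,-170,204),W(641,227)),((0,-170,170),W(628,263)),((0,-170,88),W(568,329)),
   ((0,170,250),B(56,95)),((0,-170,250),B(340,52)),((-45,169,0),B(76,268)),((-45,-169,0),B(340,222)),((-45,169,15),A(471,194)),((-45,-169,0),A(620,481)),((0,170,250),A(540,20)),((0,170,170),A(533,80))]
pp=fit(C,[.54,.2226,1.76])
n=np.array([np.cos(pp[2]),np.sin(pp[2]),0])
for c,uv in [W(404,194),W(470,199),W(419,140),W(492,145)]:
    o,d=ray(c,*uv);s=(n@(np.array([pp[0],pp[1],0])-o)-.004)/(n@d);P=o+s*d
    print('tag',P.round(4),(-np.sin(pp[2])*(P[0]-pp[0])+np.cos(pp[2])*(P[1]-pp[1])).round(4))
# bracket in tool: p_w = tcp + Rt*(...)
Tw=np.array(w['world_from_camera']);M=Tw@np.linalg.inv(np.array(w['mount']))
Bk=[((-4,25,66),W(40,222)),((-4,-25,66),W(285,222)),((15,25,66),W(42,137)),((15,-25,66),W(285,137)),((-4,25,0),W(85,305)),((-4,-25,0),W(243,305))]
R0=R.from_matrix(tool(90,25).T)  # tool_from_bracketworld
Rb=R.from_euler('z',90,degrees=True); Rn=R0*Rb; o0=tool(90,25).T@(np.array([.5099,-.1364,0])-[.5099,-.1982,.0112])
def f(e):
    Rr=Rn*R.from_rotvec([0,e[3],e[4]]);o=o0+e[:3]
    return np.concatenate([proj(c,M[:3,:3]@(o+Rr.apply(np.array(q)/1e3))+M[:3,3])[0]-uv for q,(c,uv) in Bk]+[np.array(e)*[200,200,200,20,20]])
r=least_squares(f,np.zeros(5));print('o0',o0,'delta mm',r.x[:3]*1e3,'rot deg',np.degrees(r.x[3:]),'\n',f(np.zeros(5))[:12].round(1),r.fun[:12].round(1))
E
python3 fit2.py
```

```text
[0.53793721 0.22122307 1.75767535] 100.7073791394895
[[0.3, -1.2], [8.2, 0.4], [-0.3, -0.5], [0.1, 0.4], [-0.6, -0.1], [-0.2, -1.2], [-0.8, 0.6], [-0.5, 0.2], [0.1, -1.6], [0.2, 0.7], [-0.2, -0.9], [-1.0, -1.4]]
tag [0.5156 0.2129 0.2164] 0.0235
tag [0.5636 0.222  0.2171] -0.0254
tag [0.5112 0.2121 0.26  ] 0.028
tag [0.5598 0.2213 0.2606] -0.0215
o0 [ 5.12764967e-02 -3.78415861e-18  3.62684558e-02] delta mm [ 2.80009459 -0.69586021  2.63716126] rot deg [-0.69973205 -0.07591332] 
 [1.3 6.3 3.  6.2 1.4 4.3 1.8 4.2 0.7 5.4 0.5 5.3] [ 0.4  0.7  0.4  0.8  0.4 -0.9 -0.6 -0.9 -0.   0.2 -1.   0.3]
```

```bash
cat > path2.py <<'E'
from path import *
X=np.arange(-52,1,1.);Z=np.arange(-30,22,1.);Th=np.radians(np.arange(0,49,2))
C=np.array([[[clear(x,z,t) for t in Th] for z in Z] for x in X])
for k in range(6,25,3): print(round(np.degrees(Th[k])), [(int(X[i]),int(Z[C[i,:,k].argmax()]),round(C[i,:,k].max(),1)) for i in range(4,50,4)])
st=(np.argmin(abs(X+2)),np.argmin(abs(Z-2)),0);pq=[(0,st,None)];par={}
while pq:
    c,i,p=heapq.heappop(pq)
    if i in par: continue
    par[i]=p
    if X[i[0]]<-50: break
    for d in np.ndindex(3,3,3):
        j=tuple(np.array(i)+np.array(d)-1)
        if all(0<=j[k]<C.shape[k] for k in range(3)) and j not in par and C[j]>.5: heapq.heappush(pq,(c+np.linalg.norm(np.array(d)-1)/min(C[j],12)**3,j,i))
while i: print((int(X[i[0]]),int(Z[i[1]]),int(round(np.degrees(Th[i[2]]))),float(round(C[i],1))),end=' ');i=par[i]
E
python3 path2.py
```

```text
12 [(-48, -17, np.float64(24.4)), (-44, -16, np.float64(20.7)), (-40, -15, np.float64(17.0)), (-36, -14, np.float64(13.3)), (-32, -12, np.float64(9.8)), (-28, -10, np.float64(6.3)), (-24, -7, np.float64(3.0)), (-20, -4, np.float64(-0.1)), (-16, 0, np.float64(-2.6)), (-12, 4, np.float64(-0.2)), (-8, 7, np.float64(3.0)), (-4, 11, np.float64(6.1))]
18 [(-48, -15, np.float64(22.0)), (-44, -14, np.float64(18.5)), (-40, -13, np.float64(15.0)), (-36, -11, np.float64(11.9)), (-32, -9, np.float64(8.7)), (-28, -7, np.float64(5.5)), (-24, -4, np.float64(2.7)), (-20, -1, np.float64(-0.3)), (-16, 6, np.float64(-0.6)), (-12, 8, np.float64(2.1)), (-8, 11, np.float64(5.0)), (-4, 14, np.float64(7.9))]
24 [(-48, -12, np.float64(20.0)), (-44, -11, np.float64(16.7)), (-40, -9, np.float64(13.6)), (-36, -8, np.float64(10.6)), (-32, -6, np.float64(7.8)), (-28, -4, np.float64(5.0)), (-24, -1, np.float64(2.5)), (-20, 3, np.float64(0.2)), (-16, 9, np.float64(1.3)), (-12, 12, np.float64(3.9)), (-8, 15, np.float64(6.3)), (-4, 17, np.float64(9.1))]
30 [(-48, -8, np.float64(18.4)), (-44, -7, np.float64(15.5)), (-
[... 1776 characters left out ...]
5, 13, 48, 7.2) (-24, 14, 48, 7.1) (-23, 15, 48, 7.0) (-22, 16, 48, 7.0) (-21, 16, 48, 7.0) (-20, 17, 48, 7.0) (-19, 18, 48, 7.1) (-18, 19, 48, 7.2) (-17, 20, 48, 7.3) (-16, 21, 48, 7.3) (-15, 21, 48, 7.3) (-14, 21, 46, 7.4) (-13, 21, 44, 7.5) (-12, 21, 44, 7.8) (-11, 21, 42, 8.1) (-10, 21, 42, 8.3) (-9, 21, 40, 8.8) (-8, 21, 38, 8.8) (-7, 21, 36, 8.9) (-6, 20, 34, 9.4) (-5, 20, 32, 9.7) (-4, 19, 30, 9.8) (-4, 18, 28, 9.5) (-4, 17, 26, 9.2) (-4, 16, 24, 8.9) (-4, 15, 22, 8.7) (-4, 14, 20, 8.4) (-4, 13, 18, 7.8) (-4, 12, 16, 7.2) (-4, 11, 16, 6.7) (-4, 10, 14, 6.3) (-4, 9, 12, 5.8) (-4, 8, 10, 5.4) (-4, 7, 8, 4.9) (-4, 6, 6, 4.1) (-3, 5, 4, 3.3) (-3, 4, 2, 3.1) (-3, 3, 2, 2.6) (-2, 2, 0, 2.0)
```

```bash
cat > go.py <<'E'
from h import *
PP=np.array([.5379,.2212,np.radians(100.8)]);TY=0.0
o0=np.array([.0513+.0017,-.0004,.0363+.0016])           # bracket origin in tool
Rtb=tool(90,25).T@R.from_euler('z',90,degrees=True).as_matrix()  # tool_from_bracket
Rp=R.from_euler('z',PP[2]).as_matrix()
def pose(x,z,th,y=0.):
    Rb=Rp@R.from_euler('y',th,degrees=True).as_matrix()
    tgt=np.array([PP[0],PP[1],.170])+Rp@np.array([x/1e3,TY+y/1e3,z/1e3])
    org=tgt-Rb@np.array([0,0,.062]); Rt=Rb@Rtb.T; return Rt,org-Rt@o0
def now():
    s=robot.sense();Rt=R.from_quat(s['tool_rot']).as_matrix();Rb=Rp.T@Rt@Rtb
    seat=Rp.T@(s['tcp_pos']+Rt@(o0+Rtb@[0,0,.062])-[PP[0],PP[1],.17])-[0,TY,0]
    print('seat',(seat*1e3).round(1),'rpy',R.from_matrix(Rb).as_euler('xyz',degrees=True).round(1),'F_panel',(Rp.T@s['ft_force']).round(1))
E
python3 - <<'E'
from go import *
print(np.array(robot.camera('wrist')['mount']).round(3))
now();rows([pose(-90,60,0),pose(-90,20,25),pose(-60,5,46)])
E
```

```text
[[-0.001 -0.949 -0.316  0.082]
 [ 1.    -0.001 -0.    -0.001]
 [-0.    -0.316  0.949 -0.143]
 [ 0.     0.     0.     1.   ]]
seat [-305.2  167.9  234.9] rpy [ -0.2 -29.2   8.4] F_panel [-0.6  0.3 -3.9]
t 6.17 p [ 0.441  -0.1396  0.33  ] f [-0.1 -0.7 -3.9] open 0.0185 q [ 0.43  0.73  0.33  1.5  -0.61  1.84  1.23]
[-5.2, -29.1, 6.6] [-30.3, 187.3, 215.3]
[-3.8, -54.1, 7.7] [-45.8, 185.1, 208.0]
[-2.4, -75.1, 8.6] [-17.3, 189.3, 222.5]
```

>>> {"method": "play_rows", "body": {
  "plan": [
    [-1, -8, 2, -8, 50, 50, 5],
    [-3, -16, 4, -15, 95, 95, 5],
    [-4, -23, 5, -22, 140, 140, 5],
    [-5, -29, 6.6, -28, 165, 180, 5],
    [-5, -36, 7, -33, 180, 190, 5],
    [-4.5, -45, 7.3, -40, 185, 200, 5],
    [-4, -54, 7.7, -46, 185, 208, 5],
    [-4, -54, 7.7, -46, 185, 208, 5],
    [-4, -54, 7.7, -46, 185, 208, 5]
  ]
}}

```text
time: 7.3
tcp_pos: [0.5691, 0.0552, 0.1716]
tool_rot: [0.638, 0.77, 0.002, -0.0]
ft_force: [0.7, -0.9, -3.4]
opening: 0.0184
gripper_force: 78.9
```

```bash
python3 - <<'E'
from go import *
now();rows([pose(-75,5,46)])
E
```

```text
seat [-89.7   0.8  20.2] rpy [-0.1 24.8 -0.1] F_panel [-1.  -0.5 -3.4]
t 7.3 p [0.5691 0.0552 0.1716] f [ 0.7 -0.9 -3.4] open 0.0184 q [-0.52  0.66  0.6   1.82 -0.5   0.82  0.52]
[0.1, -21.2, -0.1] [13.4, 0.9, -14.6]
```

>>> {"method": "play_rows", "body": {
  "plan": [
    [0, -7, 0, 4, 0.5, -5, 5],
    [0, -14, 0, 9, 1, -10, 5],
    [0, -21, 0, 13.5, 1, -14.5, 5],
    [0, -21, 0, 13.5, 1, -14.5, 5],
    [0, -21, 0, 13.5, 1, -14.5, 5]
  ]
}}

```text
time: 7.92
tcp_pos: [0.568, 0.0662, 0.1866]
tool_rot: [0.629, 0.756, -0.114, 0.14]
ft_force: [0.2, -0.7, -2.9]
opening: 0.0185
gripper_force: 79.1
```

```bash
python3 - <<'E'
from go import *
now();rows([])
a=snap('scene','s2');b=snap('side','d2')
A=cv2.resize(a['color'][130:240,350:460,::-1],None,fx=5,fy=5,interpolation=cv2.INTER_CUBIC)
B=cv2.resize(b['color'][120:220,280:380,::-1],None,fx=5.5,fy=5.5,interpolation=cv2.INTER_CUBIC)
v=np.zeros((550,800,3),np.uint8)
A=cv2.resize(a['color'][135:235,370:450,::-1],None,fx=5,fy=5,interpolation=cv2.INTER_CUBIC)
B=cv2.resize(b['color'][120:220,285:365,::-1],None,fx=5,fy=5,interpolation=cv2.INTER_CUBIC)
v[:500,:400]=A;v[:500,400:]=B;cv2.imwrite('pics/v2.png',v[:500])
from scipy.spatial.transform import Rotation
s=robot.sense();Rt=R.from_quat(s['tool_rot']).as_matrix()
P=np.array([s['tcp_pos']+Rt@(o0+Rtb@(np.array(q)/1e3)) for q in [(19,25,104),(19,-25,104),(-4,-25,66),(-4,25,66),(-4,-25,0)]])
print('A',((proj(a,P)-[370,135])*5+2).round().tolist());print('B',((proj(b,P)-[285,120])*5+[402,2]).round().tolist())
E
```

```text
seat [-77.3  -0.5   5.5] rpy [-0.3 45.8 -0.5] F_panel [-0.8 -0.1 -2.9]
t 7.92 p [0.568  0.0662 0.1866] f [ 0.2 -0.7 -2.9] open 0.0185 q [-0.89  0.77  0.86  1.81 -0.27  0.79  0.19]
A [[121.0, 179.0], [154.0, 239.0], [91.0, 267.0], [58.0, 207.0], [17.0, 326.0]]
B [[581.0, 189.0], [633.0, 180.0], [645.0, 219.0], [592.0, 228.0], [657.0, 289.0]]
```

View pics/v2.png

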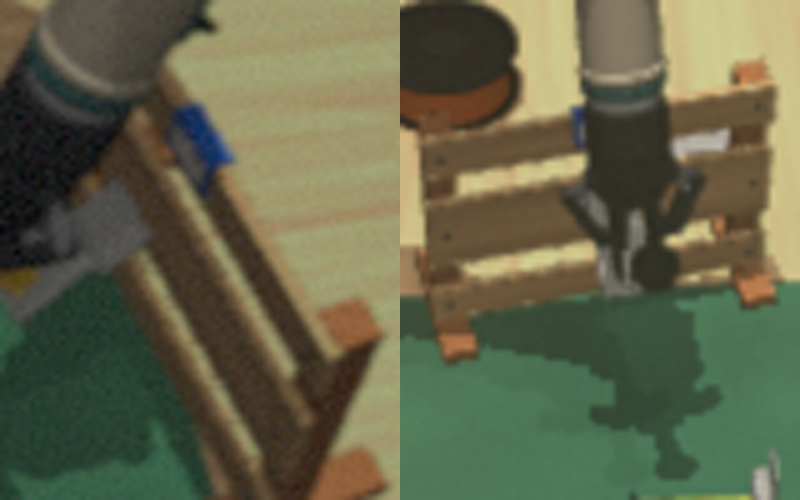

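The left crop shows the flange tip corners at (121,180) and (152,238), matching the prediction of (121,179) and (154,239). I'll insert the lip now.

```bash
python3 - <<'E'
from go import *
k=[(-60,5,47),(-44,5,47),(-38,6,47),(-32,8,47),(-28,10,47),(-24,14,47),(-20,17,47),(-16,20,47)]
rows([pose(*q) for q in k])
E
```

```text
t 8.03 p [0.5681 0.0656 0.187 ] f [ 0.9 -1.7 -3.2] open 0.0183 q [-0.89  0.77  0.86  1.81 -0.27  0.79  0.19]
[0.1, -1.2, -0.4] [16.8, -0.2, -7.2]
[0.1, -1.2, -0.4] [31.7, -0.3, -12.9]
[0.1, -1.2, -0.4] [37.0, -0.3, -15.9]
[0.1, -1.2, -0.4] [41.9, -0.4, -19.9]
[0.1, -1.2, -0.4] [44.9, -0.4, -23.2]
[0.1, -1.2, -0.4] [47.2, -0.4, -28.4]
[0.1, -1.2, -0.4] [49.9, -0.4, -32.6]
[0.1, -1.2, -0.4] [52.6, -0.4, -36.8]
```

>>> {"method": "play_rows", "body": {
  "plan": [
    [0, -1.2, -0.4, 8, 0, -3.5, 5],
    [0, -1.2, -0.4, 17, 0, -7, 5],
    [0, -1.2, -0.4, 24, 0, -10, 5],
    [0, -1.2, -0.4, 32, 0, -13, 5],
    [0, -1.2, -0.4, 37, 0, -16, 5],
    [0, -1.2, -0.4, 42, 0, -20, 5],
    [0, -1.2, -0.4, 42, 0, -20, 5],
    [0, -1.2, -0.4, 42, 0, -20, 5]
  ]
}}

```text
time: 9.02
tcp_pos: [0.5593, 0.1135, 0.1903]
tool_rot: [0.624, 0.758, -0.121, 0.148]
ft_force: [-0.0, 0.3, -4.1]
opening: 0.0186
gripper_force: 79.1
```

```bash
python3 - <<'E'
from go import *
now()
k=[(-28,10,47),(-24,14,47),(-20,17,47),(-16,20,47),(-10,21,42),(-6,20,34)]
rows([pose(*q) for q in k])
E
```

```text
seat [-29.5  -0.    7.4] rpy [-0.1 47.1  0.2] F_panel [ 0.3 -0.  -4.1]
t 9.03 p [0.5593 0.1135 0.1903] f [-0.   0.3 -4.1] open 0.0186 q [-0.99  0.79  0.89  1.78 -0.27  0.84  0.11]
[0.2, 0.1, 0.2] [0.5, -0.4, -2.8]
[0.2, 0.1, 0.2] [2.7, -0.4, -8.0]
[0.2, 0.1, 0.2] [5.3, -0.3, -12.3]
[0.2, 0.1, 0.2] [7.8, -0.3, -16.6]
[0.2, 5.1, 0.2] [14.9, -0.3, -12.9]
[0.1, 13.1, 0.2] [23.3, -0.3, -3.0]
```

>>> {"method": "play_rows", "body": {
  "plan": [
    [0, 0, 0, 0, 0, -3, 5],
    [0, 0, 0, 2, 0, -7, 5],
    [0, 0, 0, 4, 0, -11, 5],
    [0, 0, 0, 6, 0, -14, 5],
    [0, 0, 0, 7.5, 0, -16.5, 5],
    [0, 0, 0, 7.5, 0, -16.5, 5],
    [0, 0, 0, 7.5, 0, -16.5, 5]
  ]
}}

```text
time: 9.9
tcp_pos: [0.5566, 0.1266, 0.2026]
tool_rot: [0.624, 0.758, -0.121, 0.148]
ft_force: [-0.0, -0.7, -2.8]
opening: 0.0185
gripper_force: 79.1
```

```bash
python3 - <<'E'
from go import *
now()
k=[(-14,21,46),(-10,21,42),(-7,20.5,36),(-5,19.5,31),(-4,18,27),(-4,16,23),(-4,14,19),(-4,12,16)]
rows([pose(*q) for q in k])
E
```

```text
seat [-16.2   0.1  19.8] rpy [-0.1 47.1  0.2] F_panel [-0.7  0.2 -2.8]
t 9.9 p [0.5566 0.1266 0.2026] f [-0.  -0.7 -2.8] open 0.0185 q [-1.01  0.78  0.9   1.76 -0.26  0.88  0.09]
[0.2, 1.1, 0.2] [1.9, -0.3, -0.5]
[0.1, 5.1, 0.3] [7.2, -0.3, 3.5]
[0.1, 11.1, 0.3] [13.2, -0.3, 10.8]
[0.1, 16.1, 0.3] [18.6, -0.2, 17.3]
[0.1, 20.1, 0.3] [23.0, -0.2, 23.1]
[0.1, 24.1, 0.3] [27.1, -0.2, 29.6]
[0.1, 28.1, 0.3] [31.4, -0.2, 35.9]
[0.1, 31.1, 0.3] [35.0, -0.2, 40.9]
```

>>> {"method": "play_rows", "body": {
  "plan": [
    [0, 1, 0.2, 2, 0, 0, 5],
    [0, 5, 0.2, 7, 0, 3.5, 5],
    [0, 8, 0.2, 10, 0, 7, 5],
    [0, 11, 0.3, 13, 0, 11, 5],
    [0, 16, 0.3, 18.5, 0, 17, 5],
    [0, 20, 0.3, 23, 0, 23, 5],
    [0, 24, 0.3, 27, 0, 29.5, 5],
    [0, 28, 0.3, 31.5, 0, 36, 5],
    [0, 31, 0.3, 35, 0, 41, 5],
    [0, 31, 0.3, 35, 0, 41, 5]
  ]
}}

```text
time: 11.15
tcp_pos: [0.5537, 0.141, 0.1513]
tool_rot: [0.637, 0.767, 0.05, -0.059]
ft_force: [-0.4, -0.3, -2.6]
opening: 0.0183
gripper_force: 79.0
```

```bash
python3 - <<'E'
from go import *
now()
k=[(-4,10,13),(-4,8,10),(-4,6.5,7),(-3.5,5,4),(-3,4,2)]
rows([pose(*q) for q in k])
E
```

```text
seat [-6.3 -0.3 11.5] rpy [-0.1 16.2 -0.2] F_panel [-0.2  0.4 -2.6]
t 11.15 p [0.5537 0.141  0.1513] f [-0.4 -0.3 -2.6] open 0.0183 q [-0.51  0.67  0.49  1.84 -0.64  0.81  0.54]
[0.1, 3.2, -0.2] [3.2, -0.1, 6.2]
[0.1, 6.2, -0.2] [4.2, -0.1, 12.2]
[0.1, 9.2, -0.2] [5.4, -0.1, 17.7]
[0.1, 12.2, -0.2] [7.4, -0.1, 23.2]
[0.1, 14.2, -0.2] [9.0, -0.1, 26.8]
```

>>> {"method": "play_rows", "body": {
  "plan": [
    [0, 1.6, 0, 1.5, 0, 3, 5],
    [0, 3.2, 0, 2.5, 0, 6, 5],
    [0, 4.7, 0, 3, 0, 9, 5],
    [0, 6.2, 0, 3.5, 0, 12, 5],
    [0, 7.7, 0, 4.2, 0, 15, 5],
    [0, 9.2, 0, 5, 0, 17.7, 5],
    [0, 10.7, 0, 6, 0, 20.5, 5],
    [0, 12.2, 0, 7, 0, 23.2, 5],
    [0, 12.2, 0, 7, 0, 23.2, 5],
    [0, 12.2, 0, 7, 0, 23.2, 5]
  ]
}}

```text
time: 12.4
tcp_pos: [0.5516, 0.1539, 0.1297]
tool_rot: [0.626, 0.758, 0.117, -0.141]
ft_force: [0.0, 0.7, -3.4]
opening: 0.0182
gripper_force: 79.0
```

```bash
python3 - <<'E'
from go import *
now()
k=[(-3,4,2),(-2,2,0),(-1,1,-2),(-1,0,-3),(-1,-1,-3)]
rows([pose(*q) for q in k]);now()
E
```

```text
seat [-1.4 -0.4  5.3] rpy [-0.1  3.9 -0. ] F_panel [ 0.6 -0.2 -3.4]
t 12.4 p [0.5516 0.1539 0.1297] f [ 0.   0.7 -3.4] open 0.0182 q [-0.31  0.71  0.32  1.85 -0.81  0.85  0.76]
[0.1, 1.9, 0.0] [-1.3, -0.5, 3.2]
[0.1, 3.9, 0.0] [-0.3, -0.5, 8.2]
[0.1, 5.9, 0.0] [1.1, -0.5, 12.2]
[0.1, 6.9, 0.0] [1.2, -0.5, 14.5]
[0.1, 6.9, 0.0] [0.9, -0.5, 15.4]
seat [-1.4 -0.4  5.3] rpy [-0.1  3.9 -0. ] F_panel [ 0.6 -0.2 -3.4]
```

>>> {"method": "play_rows", "body": {
  "plan": [
    [0, 1, 0, -1, 0, 2, 5],
    [0, 2, 0, -1.3, 0, 3.2, 5],
    [0, 3, 0, -1, 0, 5.5, 5],
    [0, 4, 0, -0.5, 0, 8, 5],
    [0, 5, 0, 0, 0, 10, 5],
    [0, 5, 0, 0, 0, 10, 5],
    [0, 5, 0, 0, 0, 10, 5]
  ]
}}

```text
time: 13.28
tcp_pos: [0.5509, 0.1573, 0.1203]
tool_rot: [0.621, 0.751, 0.145, -0.174]
ft_force: [-0.4, 0.4, -3.4]
opening: 0.0181
gripper_force: 79.3
```

```bash
python3 - <<'E'
from go import *
now()
rows([pose(*q) for q in [(-1,0,-2),(-1,0,-3),(-1,-2,-3)]])
E
```

```text
seat [-2.1 -0.3  1.6] rpy [-0.1 -1.1  0. ] F_panel [ 0.5  0.4 -3.4]
t 13.28 p [0.5509 0.1573 0.1203] f [-0.4  0.4 -3.4] open 0.0181 q [-0.23  0.74  0.27  1.85 -0.87  0.87  0.85]
[0.1, 0.9, 0.0] [0.6, -0.4, 3.2]
[0.1, 1.9, 0.0] [0.9, -0.4, 4.6]
[0.1, 1.9, 0.0] [0.1, -0.4, 6.3]
```

Still free; lower it gently to contact.

>>> {"method": "play_rows", "body": {
  "plan": [
    [0, 0.5, 0, 0.3, 0, 1.2, 5],
    [0, 1, 0, 0.6, 0, 2.5, 5],
    [0, 1.5, 0, 0.8, 0, 3.8, 5],
    [0, 1.5, 0, 0.8, 0, 3.8, 5],
    [0, 1.5, 0, 0.8, 0, 3.8, 5]
  ]
}}

```text
time: 13.9
tcp_pos: [0.5516, 0.1574, 0.1171]
tool_rot: [0.62, 0.748, 0.153, -0.182]
ft_force: [0.5, -6.2, -1.7]
opening: 0.0184
gripper_force: 79.6
```

```bash
python3 - <<'E'
from go import *
now();print(robot.sense()['ft_torque'])
rows([pose(*q) for q in [(-1,-1,-3),(-1,-2,-3)]])
E
```

```text
seat [-3.4 -1.  -0.2] rpy [-0.2 -2.4 -0.1] F_panel [-6.2  0.7 -1.7]
[-1.72249707 -0.20030241  0.1558006 ]
t 13.9 p [0.5516 0.1574 0.1171] f [ 0.5 -6.2 -1.7] open 0.0184 q [-0.2   0.75  0.25  1.85 -0.89  0.88  0.87]
[0.2, 0.6, -0.0] [2.0, -1.1, 2.6]
[0.2, 0.6, -0.0] [1.5, -1.1, 3.5]
```

>>> {"method": "play_rows", "body": {
  "plan": [
    [0, 0.2, 0, -0.5, 0, 0.8, 5],
    [0, 0.4, 0, -0.9, 0, 1.8, 5],
    [0, 0.4, 0, -0.9, 0, 1.8, 5],
    [0, 0.4, 0, -0.9, 0, 1.8, 5]
  ]
}}

```text
time: 14.4
tcp_pos: [0.5518, 0.1574, 0.116]
tool_rot: [0.619, 0.748, 0.155, -0.184]
ft_force: [-0.3, -7.5, 3.7]
opening: 0.0186
gripper_force: 80.6
```

```bash
python3 - <<'E'
from go import *
now()
E
```

```text
seat [-3.8 -1.2 -0.8] rpy [-0.2 -2.9 -0.1] F_panel [-7.3  1.7  3.7]
```

>>> {"method": "play_rows", "body": {
  "plan": [
    [0, 0, 0, 0, 0, 0, 15],
    [0, 0, 0, 0, 0, 0, 22],
    [0, 0, 0, 0, 0, 0, 30],
    [0, 0, 0, 0, 0, 0, 45],
    [0, 0, 0, 0, 0, 0, 60],
    [0, 0, 0, 0, 0, 0, 60]
  ],
  "squeeze": 20
}}

```text
time: 15.15
tcp_pos: [0.5504, 0.1599, 0.1152]
tool_rot: [0.618, 0.748, 0.155, -0.186]
ft_force: [0.1, 0.3, -0.3]
opening: 0.06
gripper_force: 0.0
```

>>> {"method": "play_rows", "body": {
  "plan": [
    [0, 0, 0, 0, 0, -10, 60],
    [0, 0, 0, 0, 0, -30, 60],
    [0, 0, 0, 0, 0, -60, 60],
    [0, 0, 0, 0, 0, -100, 60],
    [0, 0, 0, -20, 0, -150, 60],
    [0, 0, 0, -60, 0, -180, 60],
    [0, 0, 0, -110, 0, -200, 60],
    [0, 0, 0, -160, 0, -210, 60],
    [0, 0, 0, -160, 0, -210, 60],
    [0, 0, 0, -160, 0, -210, 60]
  ]
}}

```text
time: 16.4
tcp_pos: [0.5952, -0.076, 0.2264]
tool_rot: [0.618, 0.748, 0.155, -0.186]
ft_force: [-1.4, 0.6, -0.6]
opening: 0.0597
gripper_force: 0.0
```

```bash
python3 - <<'E'
from h import *
rows([]);c=wsnap('w4');a=snap('scene','s3');b=snap('side','d3')
v=np.zeros((600,800,3),np.uint8)
v[:300,:400]=cv2.resize(a['color'][140:215,355:455,::-1],(400,300),interpolation=cv2.INTER_CUBIC)
v[:300,400:]=cv2.resize(b['color'][125:200,275:375,::-1],(400,300),interpolation=cv2.INTER_CUBIC)
v[300:,:480]=cv2.resize(c['color'][:,:,::-1],(480,300),interpolation=cv2.INTER_AREA)
cv2.imwrite('pics/v3.png',v)
from fit import T
pp=[.5379,.2212,np.radians(100.8)]
print(proj(c,[T(pp,q) for q in [(0,0,170),(-147,0,130)]]).round())
E
```

```text
t 16.4 p [ 0.5952 -0.076   0.2264] f [-1.4  0.6 -0.6] open 0.0597 q [ 0.11  0.73  0.38  1.51 -0.66  1.32  0.92]
[[321. -76.]
 [321.  90.]]
```

View pics/v3.png

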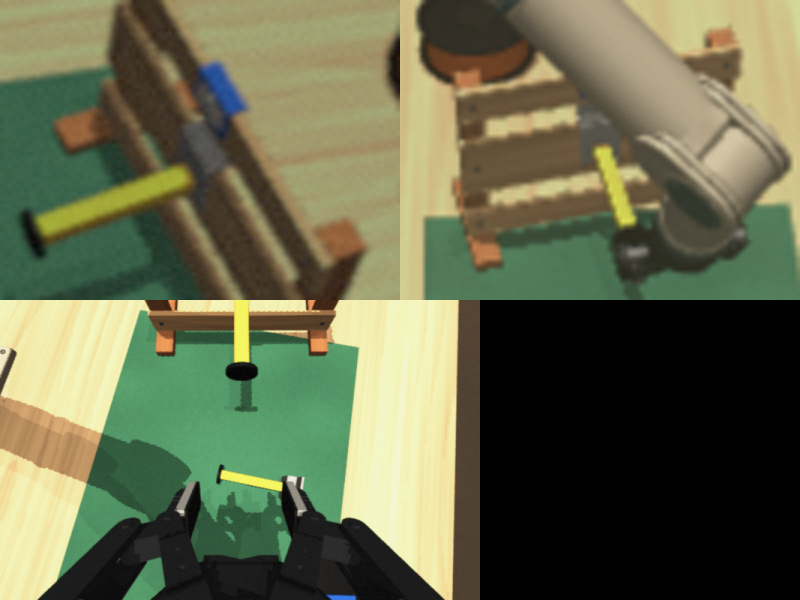

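The bracket hangs level under the tag with the gripper clear. The wrist view puts the disc at u≈321, where a centred bracket was predicted. I'm handing the job in.

```bash
python3 -c "
from station import robot
print(robot.job_done())"
```

```text
the job is handed in; nothing more can be done
None
```

The middle-sized bracket hangs level on the slat panel, centred under the blue tag to within about 2 mm by my measurements; nothing else was touched, and I handed the job in at about 16.5 s with the gripper clear.

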